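# Hold a pump cover over its studs for the gasket

## Task

Take the aluminium cover out of the blue tray by its raised block, carry it over the row of stock boxes without shifting any of them, and hold it level just above the green pump body, about 15 mm clear of the tips of the two studs, with each hole of the cover right over a stud (either way round). The cover must never touch the pump or its studs: finish while holding it still there in the gripper, so that I can slip the gasket in underneath.

Things in the scene. Friction and masses are not known exactly. Their poses are not given: they have to be found in the camera images.
- cover: the loose cover, a flat aluminium plate 130 (x) x 60 (y) x 8 mm with a raised block in its middle to grip, 0.3 to 0.65 kg; origin at the centre of its underside, x along its long side, z up out of the block. It lies flat in the tray, on the tray's 5 mm floor.
- cover_center (a point): middle of the cover's raised block, 30 mm above the cover's underside, on its centre line; axes as the cover's. The block is 38 (x) x 28 (y) mm and reaches from 8 to 52 mm above the underside (a brass plug 18 mm across stands 5 mm higher on top): grip it across its 28 mm.
- hole_a (a point): centre of one of the cover's two through holes, 16 mm across, at the level of the underside, 45 mm from the cover's centre towards its +x end
- hole_b (a point): the same for the other hole, 45 mm from the centre towards the cover's -x end
- tray: shallow blue tray, fixed to the bench, 240 (x) x 200 (y) x 25 mm high, walls and floor 5 mm thick; origin at the centre of its underside. It stands on the robot's left or right, the pump on the other side of the boxes.
- pump: green pump body, fixed to the bench on a dark steel foot 170 (x) x 120 (y) mm; origin at the centre of its underside, z up. Its top face, 130 (x) x 60 (y) mm like the cover, is 90 mm up; two upright steel studs 8 mm thick rise 22 mm above it, to 112 mm, 45 mm either side of the centre along its x axis. Brass ports stick out low on its +y and -y sides, 62 mm from the centre, below 65 mm.
- stud_a (a point): tip (top centre) of the stud at the pump's +x end, 112 mm above the bench
- stud_b (a point): tip (top centre) of the stud at the pump's -x end, 112 mm above the bench
- box_a: brown cardboard loose open stock box with fittings in it, 124 (x) x 110 (y) x 120 mm high, about 0.9 kg; origin at the centre of its underside. One of three standing in a row (along x, straight ahead of the robot) between the tray and the pump; must not be shifted.
- box_b: blue plastic loose open stock box with fittings in it, 124 (x) x 110 (y) x 120 mm high, about 0.9 kg; origin at the centre of its underside. One of three standing in a row (along x, straight ahead of the robot) between the tray and the pump; must not be shifted.
- box_c: brown cardboard loose open stock box with fittings in it, 124 (x) x 110 (y) x 120 mm high, about 0.9 kg; origin at the centre of its underside. One of three standing in a row (along x, straight ahead of the robot) between the tray and the pump; must not be shifted.
There are look-alikes about, which are no part of the job. Leave any pink or purple look-alike of the pump alone. Several things look just like the cover: the one meant starts nearest to the robot's base.

How it is judged (in metres and radians):
On the way:
1. the cover, held by the fingers, is lifted above the tops of the stock boxes (its underside over 120 mm) (height (world z) of cover above 0.12 m and contact force between cover and the fingers above 1 N), for 0.1 s.
At the end, for the whole second after the job is handed in: The fingers hold the cover at rest (under 20 mm/s), each of its holes centred within 7 mm (horizontally) of a different stud, its underside at both holes 3 to 30 mm above the stud tips, within 0.12 rad of level, touching neither pump nor boxes; each box within 15 mm of where it started (((horizontal distance between hole_a and stud_a below 0.007 m and horizontal distance between hole_b and stud_b below 0.007 m) or (horizontal distance between hole_a and stud_b below 0.007 m and horizontal distance between hole_b and stud_a below 0.007 m)) and z of hole_a in the frame of pump between 0.115 and 0.142 m and z of hole_b in the frame of pump between 0.115 and 0.142 m and angle between cover_center's own z axis and vertical below 0.12 rad and contact force between cover and the fingers above 1 N and contact force between cover and pump below 0.1 N and linear speed of cover below 0.02 m/s and contact force between cover and box_a below 0.1 N and contact force between cover and box_b below 0.1 N and contact force between cover and box_c below 0.1 N and distance of each of box_a, box_b, box_c from where it was at the start of the episode below 0.015 m); the arm keeps its last pose, push and grip.
It fails at once if the cover touches the pump or its studs (contact force between cover and pump above 0.5 N).
It fails at once if a stock box is shifted more than 15 mm or tipped (distance of any of box_a, box_b, box_c from where it was at the start of the episode above 0.015 m or angle between any of box_a, box_b, box_c's own z axis and vertical above 0.15 rad).
It also fails if it takes over 45 s, if anything falls off the work surface, if the arm or the gripper's body presses on something with over 40 N, if the wrist force passes 120 N, or if a joint passes its speed limit or range.

## Robot

A 6-joint arm with a two-finger parallel gripper is mounted at the origin on the work surface. World frame = base frame: x ahead of the robot, y to its left, z up, the work surface at z = 0. Lengths are in mm, angles in rad, forces in N, time in s.
With the tool pointing down it reaches from about 275 to 750 mm from the base axis. Payload 10.2 kg.
Tool frame: the origin (TCP) lies at the very end of the fingers, on their centre line; the grasp point (between the pads) lies 19 mm behind it; z points along the fingers, y is the direction in which the jaws open and shut (so a half turn about z gives the same grasp; the last joint's range is limited). The gripper opens to 85 mm and grips with 20 to 120 N. Pads are 22 mm wide; open, the fingers measure 114 mm over their backs; the gripper's body (76 mm by 85 mm) begins 54 mm behind the grasp point. The pads swing forward as they close: fully open they stand 13 mm farther back than shut.
Start: joints at [0.912, 0.313, 1.498, -0, 1.331, -0.223], TCP at [221.634, 475.93, 231.294] pointing down, gripper open.
Joint ranges: [-2.94, 2.94], [-0.97, 2.17], [0.19, 2.56], [-1.23, 4.37], [0.02, 3.11], [-2.88, 2.88]. Speed limits (rad/s): [2.39, 2.39, 3.01, 3.14, 3.14, 3.14].

## Interface

Orientations are given as a unit quaternion [w, x, y, z].
In Python, from rig import sensors, imaging, ctrl gives the robot as it stands.
- The arm moves only by the shell command python3 -m creep 'ROWS' [FORCE]. ROWS is JSON, a list of rows, each an object with "grip": the finger opening in mm, from 0 to 85.4; "linear": the shift along the tool's x, y, z in mm, a list of three; "rot": the turn, a rotation vector about the tool's x, y, z in rad, a list of three. A call has 1 to 12 rows; each row shifts and turns the commanded pose from where the row before left it, along the tool's axes as they then stand; what a row does not reach is not made up. A row lasts 1/12 s, in which the tool goes at most 41.7 mm and 7.16 degrees, less where a joint would pass 70% of its speed; a pose out of reach is approached as far as the arm can. A call with a gripper value outside its range is refused whole. The fingers move at their own pace and stop on an object; FORCE is the grip in N (left out, the last holds). Time passes only in rows, so rows that do not move let the fingers close. It gives the time, the measured TCP pose, the force and the opening at its end, in the units of the state.
- sensors.sense(): the state, without advancing time (a new reading comes with each control period).
- imaging.capture(name): name is "scene" or "top" or "wrist"; returns (picture, depth): 400x640x3 uint8, red, green, blue; 400x640 float32, mm along the optical axis (not along the pixel's ray), 0 where there is no reading.
- imaging.camera_params(name): a dict with "intrinsics" (3x3 intrinsics, pixels), "k1" (the pictures are not rectified: a ray, as slopes to the right and down, at radius r is drawn at 1 + k1 r^2 times it, then the intrinsics apply), "R" (3x3) and "t" (3): a world point X has camera coordinates R X + t. Camera axes: x right, y down, z forward; pixel columns grow to the right and rows downward; lengths in mm; the calibration is good to about 2 mm. A picture is of the moment at which its call begins: read the wrist's pose just before it. camera_params takes no time and is no camera call; for the wrist camera it gives the pose at the moment of the call.
- ctrl.finish_job(): hands the job in, once; it reports no verdict.
The state is a dict: "time_s": time; "joints": joint angles; "dq": joint speeds; "tau": joint torques, N m; "eef_pos": TCP position; "ee_rot": TCP orientation; "force": force on the tool from outside, world axes, zero at the start; "wrist_torque": the same for the moment, N m; "grip_width": opening from 0.0 (shut) to 1.0 (fully open).
Only numpy, scipy, OpenCV 4.12 (cv2) and the standard library are available. Lean on these libraries where they do the work, as an engineer would, in place of code of your own. Each camera call takes 0.05 s, during which the arm holds its last target.

## Working session

There is one attempt and no reset: what is moved stays moved. The work goes in short steps, Python scripts to look and compute and a shell command to move; the robot and the scene stay as the last step left them, time stands still between calls to the robot, and variables do not carry over. Pictures are saved under pics/ and viewed, and the job is handed in when it is done.

```bash
ls; mkdir -p pics
cat > h.py <<'E'
import numpy as np, cv2
from rig import sensors, imaging, ctrl
def snap(n,tag):
    p=imaging.camera_params(n); im,d=imaging.capture(n)
    np.savez(f'pics/{tag}.npz',im=im,d=d,K=p['intrinsics'],k1=p['k1'],R=p['R'],t=p['t'])
    cv2.imwrite(f'pics/{tag}.png',im[:,:,::-1])
def load(tag): return np.load(f'pics/{tag}.npz')
def ray(s,u,v):
    K=s['K'];k=float(s['k1']);xd=np.array([(u-K[0,2])/K[0,0],(v-K[1,2])/K[1,1]])
    x=xd.copy()
    for _ in range(20): x=xd/(1+k*(x@x))
    return np.array([x[0],x[1],1.])
def w_depth(s,u,v,d=None):
    d=s['d'][int(round(v)),int(round(u))] if d is None else d
    return s['R'].T@(ray(s,u,v)*d-s['t'])
def w_z(s,u,v,z):
    r=s['R'].T@ray(s,u,v); c=-s['R'].T@s['t']
    return c+r*(z-c[2])/r[2]
def proj(s,X):
    c=s['R']@np.asarray(X,float)+s['t']; x=c[:2]/c[2]; x=x*(1+float(s['k1'])*(x@x))
    return np.array([s['K'][0,0]*x[0]+s['K'][0,2],s['K'][1,1]*x[1]+s['K'][1,2]])
def crop(tag,u0,v0,u1,v1,f,out):
    im=load(tag)['im'][v0:v1,u0:u1,::-1]
    cv2.imwrite(f'pics/{out}.png',cv2.resize(im,None,fx=f,fy=f,interpolation=cv2.INTER_CUBIC))
E
python3 - <<'E'
from h import *
print(sensors.sense())
for n in ['top','scene','wrist']: snap(n,n+'0')
E
```

```text
pics
{'time_s': 0.0, 'joints': array([ 9.11636820e-01,  3.13401760e-01,  1.49845144e+00, -3.54526481e-06,
        1.33099691e+00, -2.23441385e-01]), 'dq': array([ 0.00022866,  0.00142148, -0.00022029, -0.00030282,  0.00076278,
       -0.00062735]), 'tau': array([-1.34139569e-03, -4.12260926e+01, -2.59744745e+01, -2.37601716e-04,
        4.01241836e-03, -1.84146040e-05]), 'eef_pos': array([221.44853402, 475.71970854, 230.75435721]), 'ee_rot': array([-2.66981684e-04,  2.16139333e-01,  9.76362327e-01, -5.69226763e-04]), 'force': array([-0.35083146, -0.08397196,  0.05339124]), 'wrist_torque': array([-0.02002766, -0.02557486,  0.01745743]), 'grip_width': 1.0018661194817648}
```

View pics/top0.png

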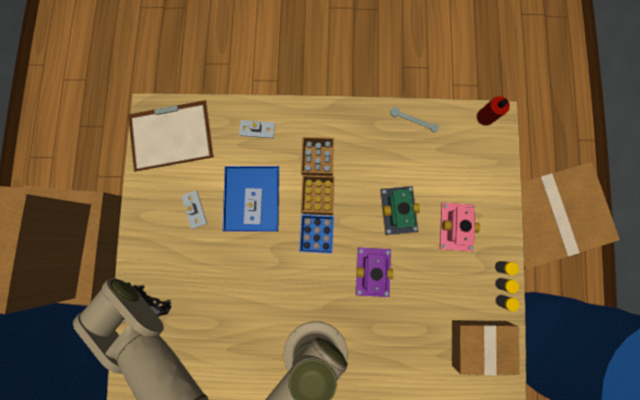

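View pics/scene0.png

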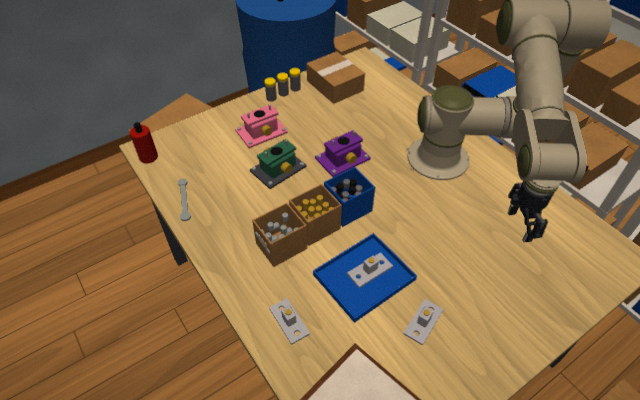

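View pics/wrist0.png

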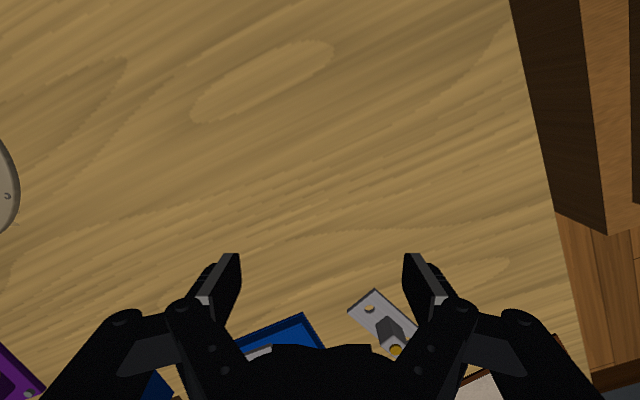

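Run:
```python
from h import *
crop('top0',175,110,295,240,5,'c1')
crop('top0',290,130,430,260,5,'c2')
s=load('top0'); print(s['K'],s['k1'],-s['R'].T@s['t'])
for n,u,v in [('tray cover block',253,206),('dec1',192,208),('dec2',257,127),('pump',398,210),('boxa',318,143),('boxc',318,250)]:
    print(n,w_depth(s,u,v).round(1))
```

```text
[[366.3117555    0.         322.03589741]
 [  0.         366.3117555  194.36618993]
 [  0.           0.           1.        ]] -0.055114250294494745 [ 399.57438423  -32.79429566 1340.11546666]
tray cover block [510.9 233.9  52.1]
dec1 [497.9 454.   49.8]
dec2 [799.7 234.1  53.8]
pump [ 506.5 -270.5   95.5]
boxa [734.9   8.7  90.5]
boxc [3.619e+02 1.000e-01 5.200e+00]
```

View pics/c1.png

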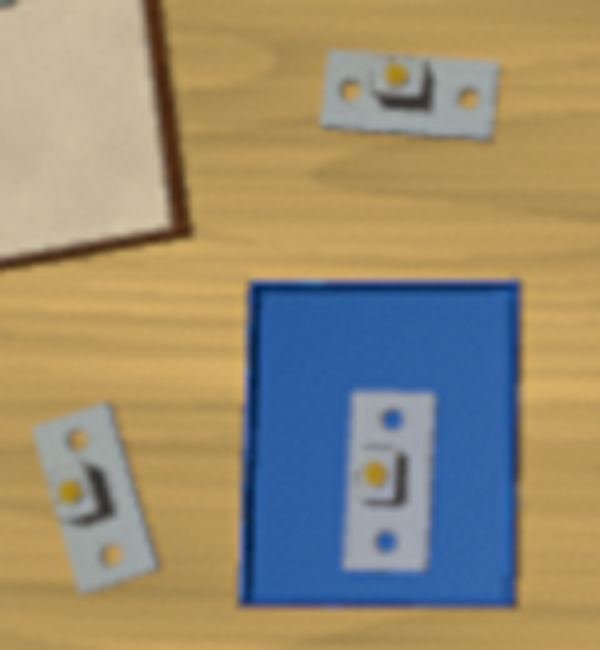

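View pics/c2.png

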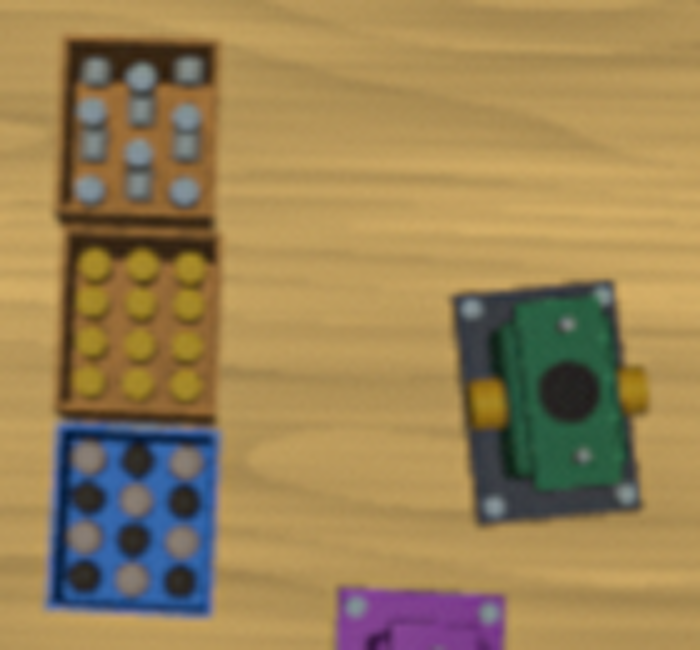

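Run:
```python
from h import *
s=load('top0')
def c(x,y,u0,v0): return (x+.5)/5-.5+u0,(y+.5)/5-.5+v0
P=[w_z(s,*c(x,y,175,110),13) for x,y in[(392,418),(386,541)]]
Q=[w_z(s,*c(x,y,290,130),112) for x,y in[(568,324),(584,455)]]
for A in(P,Q):
    d=A[0]-A[1];print(np.round(A,1),'mid',np.round((A[0]+A[1])/2,1),'len',np.linalg.norm(d),'yaw',np.degrees(np.arctan2(d[1],d[0])))
print('cover plate corners',[w_z(s,*c(x,y,175,110),13).round(0)[:2] for x,y in[(352,390),(437,393),(428,572),(343,570)]])
print('block top',w_z(s,*c(382,474,175,110),57))
print('box corners',[w_z(s,*c(x,y,290,130),120).round(0)[:2] for x,y in[(66,40),(217,40),(210,614),(47,608)]])
Rr=cv2.Rodrigues
from scipy.spatial.transform import Rotation as R
q=sensors.sense()['ee_rot'];M=R.from_quat(np.r_[q[1:],q[0]]).as_matrix();print(M.round(3))
```

```text
[[561.3 244.4  13. ]
 [471.  244.2  13. ]] mid [516.2 244.3  13. ] len 90.30523746891413 yaw 0.09766006295647697
[[ 558.4 -284.8  112. ]
 [ 470.2 -295.7  112. ]] mid [ 514.3 -290.3  112. ] len 88.81654634147294 yaw 7.022763441721415
cover plate corners [array([581., 275.]), array([581., 212.]), array([449., 212.]), array([449., 275.])]
block top [515.91628682 240.26926952  57.        ]
box corners [array([745.,  60.]), array([747., -43.]), array([359., -48.]), array([359.,  60.])]
[[-0.907  0.422 -0.001]
 [ 0.422  0.907 -0.001]
 [ 0.    -0.001 -1.   ]]
```

The candidates for the cover in the top view are the one in the tray at (253,206), one on the bench at (193,209) and one on the bench at (257,128). Their distances from the base are about 570, 670 and 830 mm. I choose the tray one, because it is nearest and lies in the blue tray; crop c1 shows it there with its block and two holes. The green pump is at (400,210), and I ignore the pink one at (459,226) and the purple one at (374,272).

```bash
python3 -m creep '[{"grip":85,"linear":[-30,-7,0],"rot":[0,0,0]},{"grip":85,"linear":[-30,-7,0],"rot":[0,0,0]},{"grip":85,"linear":[-30,-7,0],"rot":[0,0,0]},{"grip":85,"linear":[-30,-7,0],"rot":[0,0,0]},{"grip":85,"linear":[-30,-7,0],"rot":[0,0,0]},{"grip":85,"linear":[-30,-7,0],"rot":[0,0,0]},{"grip":85,"linear":[-30,-7,0],"rot":[0,0,0]},{"grip":85,"linear":[-30,-7,0],"rot":[0,0,0]},{"grip":85,"linear":[-30,-7,0],"rot":[0,0,0]},{"grip":85,"linear":[-30,-7,0],"rot":[0,0,0]},{"grip":85,"linear":[-30,-7,0],"rot":[0,0,0]},{"grip":85,"linear":[-30,-7,0],"rot":[0,0,0]}]'
python3 -m creep '[{"grip":85,"linear":[0,0,0],"rot":[0,0,-0.11]},{"grip":85,"linear":[0,0,0],"rot":[0,0,-0.11]},{"grip":85,"linear":[0,0,0],"rot":[0,0,-0.11]},{"grip":85,"linear":[0,0,0],"rot":[0,0,-0.106]},{"grip":85,"linear":[0,0,0],"rot":[0,0,0]},{"grip":85,"linear":[0,0,0],"rot":[0,0,0]}]'
python3 - <<'E'
from h import *
snap('wrist','w1')
E
```

```text
time_s: 1.15
eef_pos: [513.5, 246.7, 231.1]
ee_rot: [-0.0, 0.216, 0.976, -0.0]
force: [0.7, 0.7, 0.4]
grip_width: 0.993
time_s: 1.65
eef_pos: [512.4, 247.8, 231.1]
ee_rot: [-0.0, 0.001, 1.0, -0.0]
force: [-0.6, -0.3, 0.0]
grip_width: 0.994
```

View pics/w1.png

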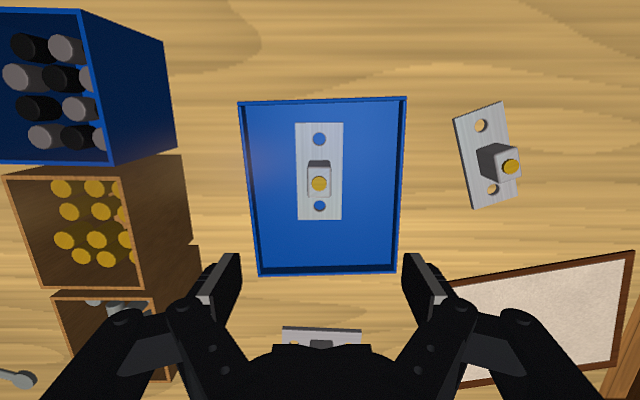

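The wrist view shows the tray cover centred, with holes at about (319,139) and (319,207) and the brass plug at (319,184). The other look-alike covers lie off to the right and below.

Run:
```python
from h import *
s=load('w1'); crop('w1',280,105,360,235,4.5,'c3')
for n,u,v in[('blocktop',319,172)]: print(n,w_depth(s,u,v).round(1))
im=s['im'].astype(int); 
# holes: blue blobs inside plate
m=((im[:,:,2]-im[:,:,0])>50).astype(np.uint8)
m2=np.zeros_like(m); m2[126:217,298:340]=m[126:217,298:340]
n,l,st,ce=cv2.connectedComponentsWithStats(m2)
P=[]
for i in range(1,n):
    if st[i,4]>40: print(ce[i],st[i]); P.append(w_z(s,*ce[i],13-0))
print(np.round(P,1)); d=P[0]-P[-1]; print((P[0]+P[-1])/2,np.linalg.norm(d),np.degrees(np.arctan2(d[1],d[0])))
```

```text
blocktop [505.2 244.3  58.8]
[318.68333333 138.325     ] [313 133  13  12 120]
[319.     204.6125] [314 200  11  10  80]
[[472.4 243.7  13. ]
 [561.6 243.7  13. ]]
[517.00306771 243.67880224  13.        ] 89.25149804495288 179.96382625677316
```

View pics/c3.png

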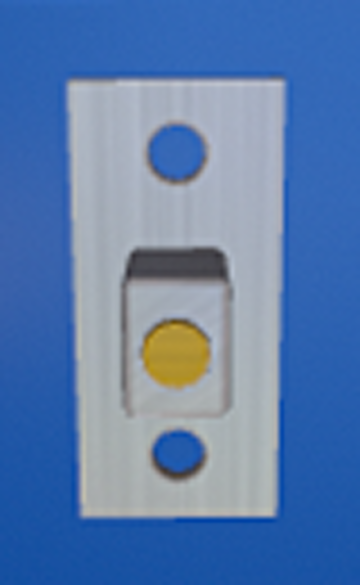

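```bash
python3 -m creep '[{"grip":85,"linear":[-4.4,-4,15],"rot":[0,0,0]},{"grip":85,"linear":[0,0,25],"rot":[0,0,0]},{"grip":85,"linear":[0,0,25],"rot":[0,0,0]},{"grip":85,"linear":[0,0,25],"rot":[0,0,0]},{"grip":85,"linear":[0,0,25],"rot":[0,0,0]},{"grip":85,"linear":[0,0,25],"rot":[0,0,0]},{"grip":85,"linear":[0,0,20],"rot":[0,0,0]},{"grip":85,"linear":[0,0,10],"rot":[0,0,0]},{"grip":85,"linear":[0,0,0],"rot":[0,0,0]},{"grip":85,"linear":[0,0,0],"rot":[0,0,0]}]'
python3 - <<'E'
from h import *
snap('wrist','w2')
E
```

```text
time_s: 2.53
eef_pos: [517.2, 243.9, 61.9]
ee_rot: [0.0, 0.0, 1.0, 0.0]
force: [1.0, 0.0, 0.2]
grip_width: 0.994
```

View pics/w2.png

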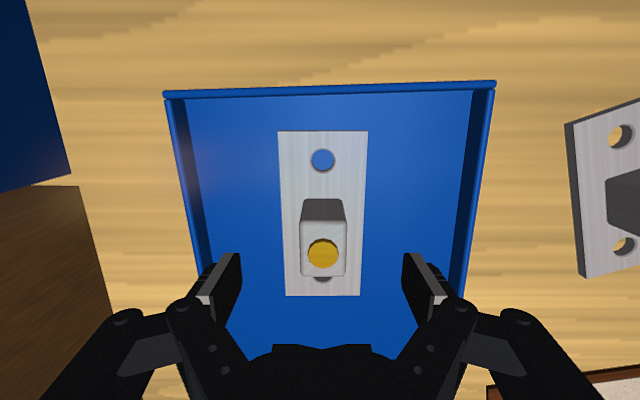

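The block, with its plug at (323,253), stands midway between the pads at (228,…) and (415,…). I'll go down the last 41 mm and grip.

```bash
python3 -m creep '[{"grip":85,"linear":[0,0,15],"rot":[0,0,0]},{"grip":85,"linear":[0,0,15],"rot":[0,0,0]},{"grip":85,"linear":[0,0,11],"rot":[0,0,0]},{"grip":85,"linear":[0,0,0],"rot":[0,0,0]},{"grip":20,"linear":[0,0,0],"rot":[0,0,0]},{"grip":20,"linear":[0,0,0],"rot":[0,0,0]},{"grip":20,"linear":[0,0,0],"rot":[0,0,0]},{"grip":20,"linear":[0,0,0],"rot":[0,0,0]},{"grip":20,"linear":[0,0,0],"rot":[0,0,0]},{"grip":20,"linear":[0,0,0],"rot":[0,0,0]}]' 70
python3 -m creep '[{"grip":20,"linear":[0,0,0],"rot":[0,0,0]},{"grip":20,"linear":[0,0,0],"rot":[0,0,0]},{"grip":20,"linear":[0,0,0],"rot":[0,0,0]},{"grip":20,"linear":[0,0,0],"rot":[0,0,0]},{"grip":20,"linear":[0,0,0],"rot":[0,0,0]}]' 70
python3 -m creep '[{"grip":20,"linear":[0,0,-5],"rot":[0,0,0]},{"grip":20,"linear":[0,0,-10],"rot":[0,0,0]},{"grip":20,"linear":[0,0,-10],"rot":[0,0,0]},{"grip":20,"linear":[0,0,-5],"rot":[0,0,0]},{"grip":20,"linear":[0,0,0],"rot":[0,0,0]},{"grip":20,"linear":[0,0,0],"rot":[0,0,0]}]' 70
python3 - <<'E'
from h import *
snap('wrist','w3')
E
```

```text
time_s: 3.42
eef_pos: [517.4, 244.0, 21.1]
ee_rot: [0.001, -0.0, 1.0, 0.0]
force: [-0.3, 1.0, 4.7]
grip_width: 0.318
time_s: 3.83
eef_pos: [517.4, 244.0, 21.1]
ee_rot: [0.001, -0.0, 1.0, 0.0]
force: [-0.8, 0.5, 5.9]
grip_width: 0.319
time_s: 4.33
eef_pos: [516.9, 243.8, 50.5]
ee_rot: [0.0, -0.0, 1.0, 0.0]
force: [-0.1, 0.2, -5.9]
grip_width: 0.32
```

View pics/w3.png

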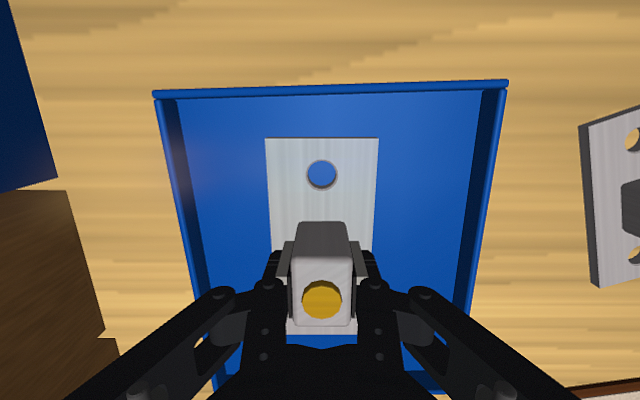

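The cover is gripped (opening about 27 mm, weight about 6 N), and its visible hole is at (321,174). Now I'll lift it well above the boxes.

```bash
python3 -m creep '[{"grip":20,"linear":[0,0,-8],"rot":[0,0,0]},{"grip":20,"linear":[0,0,-15],"rot":[0,0,0]},{"grip":20,"linear":[0,0,-20],"rot":[0,0,0]},{"grip":20,"linear":[0,0,-25],"rot":[0,0,0]},{"grip":20,"linear":[0,0,-25],"rot":[0,0,0]},{"grip":20,"linear":[0,0,-25],"rot":[0,0,0]},{"grip":20,"linear":[0,0,-25],"rot":[0,0,0]},{"grip":20,"linear":[0,0,-20],"rot":[0,0,0]},{"grip":20,"linear":[0,0,-12],"rot":[0,0,0]},{"grip":20,"linear":[0,0,-5],"rot":[0,0,0]},{"grip":20,"linear":[0,0,0],"rot":[0,0,0]},{"grip":20,"linear":[0,0,0],"rot":[0,0,0]}]' 70
python3 - <<'E'
from h import *
snap('wrist','w4');snap('scene','s4')
E
```

```text
time_s: 5.38
eef_pos: [516.5, 243.7, 229.5]
ee_rot: [-0.001, -0.0, 1.0, -0.0]
force: [-0.7, -0.8, -6.5]
grip_width: 0.315
```

View pics/w4.png

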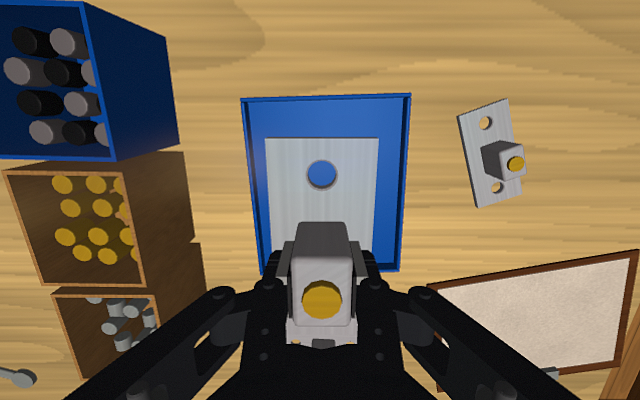

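View pics/s4.png

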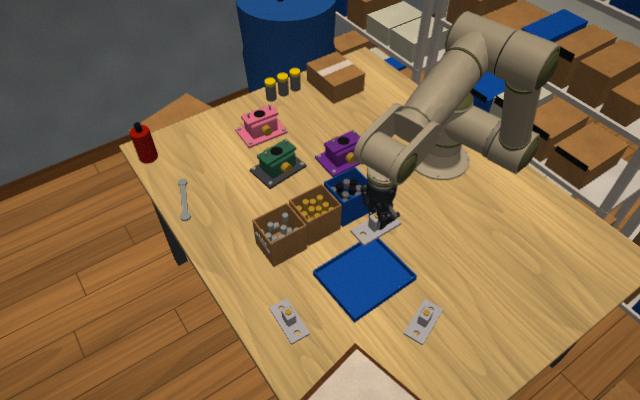

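The wrist view shows the cover level in the grip (hole at (321,174), no shift since the lift). The scene view shows it clear of the tray with the boxes unmoved. Next I traverse at about 213 mm underside height.

```bash
python3 -m creep '[{"grip":20,"linear":[0,-10,0],"rot":[0,0,0]},{"grip":20,"linear":[0,-20,0],"rot":[0,0,0]},{"grip":20,"linear":[0,-30,0],"rot":[0,0,0]},{"grip":20,"linear":[0,-35,0],"rot":[0,0,0]},{"grip":20,"linear":[0,-35,0],"rot":[0,0,0]},{"grip":20,"linear":[0,-35,0],"rot":[0,0,0]},{"grip":20,"linear":[0,-35,0],"rot":[0,0,0]},{"grip":20,"linear":[0,-35,0],"rot":[0,0,0]},{"grip":20,"linear":[0,-35,0],"rot":[0,0,0]},{"grip":20,"linear":[0,-35,0],"rot":[0,0,0]},{"grip":20,"linear":[0,-35,0],"rot":[0,0,0]},{"grip":20,"linear":[0,-30,0],"rot":[0,0,0]}]' 70
python3 -m creep '[{"grip":20,"linear":[0,-30,0],"rot":[0,0,0]},{"grip":20,"linear":[0,-30,0],"rot":[0,0,0]},{"grip":20,"linear":[0,-30,0],"rot":[0,0,0]},{"grip":20,"linear":[0,-25,0],"rot":[0,0,-0.02]},{"grip":20,"linear":[0,-20,0],"rot":[0,0,-0.03]},{"grip":20,"linear":[0,-15,0],"rot":[0,0,-0.03]},{"grip":20,"linear":[0,-10,0],"rot":[0,0,-0.03]},{"grip":20,"linear":[0,-4,0],"rot":[0,0,-0.01]},{"grip":20,"linear":[0,0,0],"rot":[0,0,0]},{"grip":20,"linear":[0,0,0],"rot":[0,0,0]}]' 70
python3 - <<'E'
from h import *
snap('wrist','w5');snap('top','t5')
print(sensors.sense())
crop('t5',340,140,460,260,5,'c5')
E
```

```text
time_s: 6.48
eef_pos: [516.1, -128.9, 229.8]
ee_rot: [-0.0, 0.0, 1.0, -0.0]
force: [0.3, -0.5, -6.2]
grip_width: 0.318
time_s: 7.32
eef_pos: [519.1, -289.8, 229.9]
ee_rot: [-0.0, -0.06, 0.998, 0.0]
force: [0.7, 0.7, -4.9]
grip_width: 0.317
{'time_s': 7.4167, 'joints': array([-7.05253834e-01,  4.69096871e-01,  1.27569973e+00,  9.70881313e-05,
        1.39715043e+00, -2.39644963e+00]), 'dq': array([ 0.00405839, -0.00183886, -0.0045379 , -0.00100996, -0.00052941,
       -0.00197894]), 'tau': array([-4.35185339e-01, -5.20979834e+01, -2.88392866e+01, -1.69280672e-02,
       -8.22236412e-03,  2.84765643e-03]), 'eef_pos': array([ 519.3844617 , -289.38938102,  230.26096132]), 'ee_rot': array([-9.46378097e-05, -6.01549984e-02,  9.98189031e-01,  1.57244060e-04]), 'force': array([-0.52839228,  0.50745779, -6.07298587]), 'wrist_torque': array([-0.09140503,  0.01041872, -0.05380276]), 'grip_width': 0.3188049337060047}
```

View pics/w5.png

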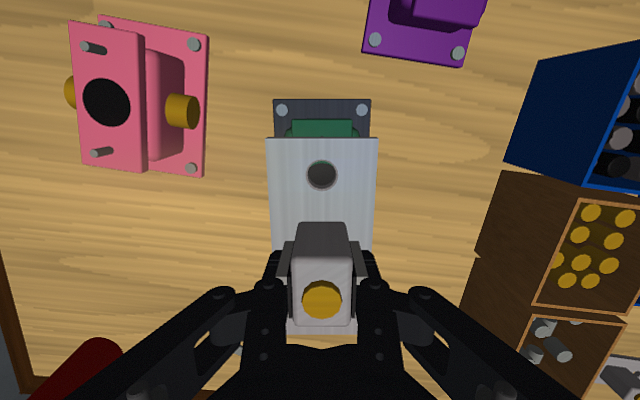

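View pics/t5.png

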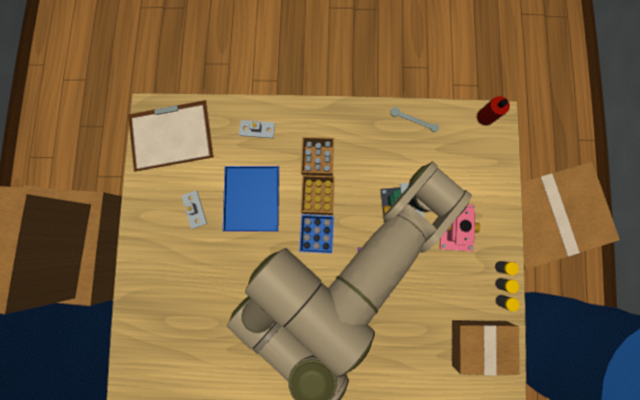

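Run:
```python
from h import *
s=load('w5');print('cam',-s['R'].T@s['t'],s['R'][2],s['K'][0,0])
for dx in (80,110,140):
  # move cam by dx world x : project pump studs & cover edge
  for X in ([470.2,-295.7,112],[558.4,-284.8,112],[558,-285,90]): print(dx,proj(s,np.array(X)-[dx,0,0]).round(0))
```

```text
cam [ 438.02034283 -300.64337004  374.49425715] [ 0.31557325  0.03890511 -0.94810332] 281.86175852166633
80 [334.  44.]
80 [333. 151.]
80 [332. 147.]
110 [339.   2.]
110 [337. 118.]
110 [336. 116.]
140 [344. -44.]
140 [342.  82.]
140 [340.  83.]
```

```bash
python3 -m creep '[{"grip":20,"linear":[-10,0,0],"rot":[0,0,0]},{"grip":20,"linear":[-20,0,0],"rot":[0,0,0]},{"grip":20,"linear":[-25,0,0],"rot":[0,0,0]},{"grip":20,"linear":[-25,0,0],"rot":[0,0,0]},{"grip":20,"linear":[-20,0,0],"rot":[0,0,0]},{"grip":20,"linear":[-5,0,0],"rot":[0,0,0]},{"grip":20,"linear":[0,0,0],"rot":[0,0,0]},{"grip":20,"linear":[0,0,0],"rot":[0,0,0]},{"grip":20,"linear":[0,0,0],"rot":[0,0,0]}]' 70
python3 - <<'E'
from h import *
print(sensors.sense()['eef_pos'])
snap('wrist','w6')
crop('w6',260,0,400,190,4,'c6')
E
```

```text
time_s: 8.17
eef_pos: [623.0, -277.6, 230.5]
ee_rot: [-0.0, -0.06, 0.998, -0.0]
force: [0.2, -0.5, -5.1]
grip_width: 0.323
[ 622.95532359 -277.5563727   230.50040634]
```

View pics/w6.png

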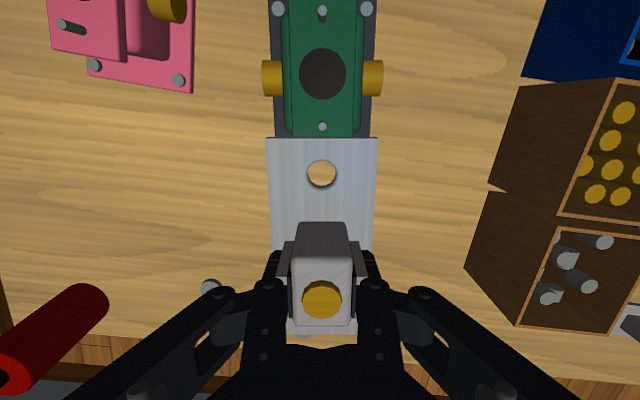

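View pics/c6.png

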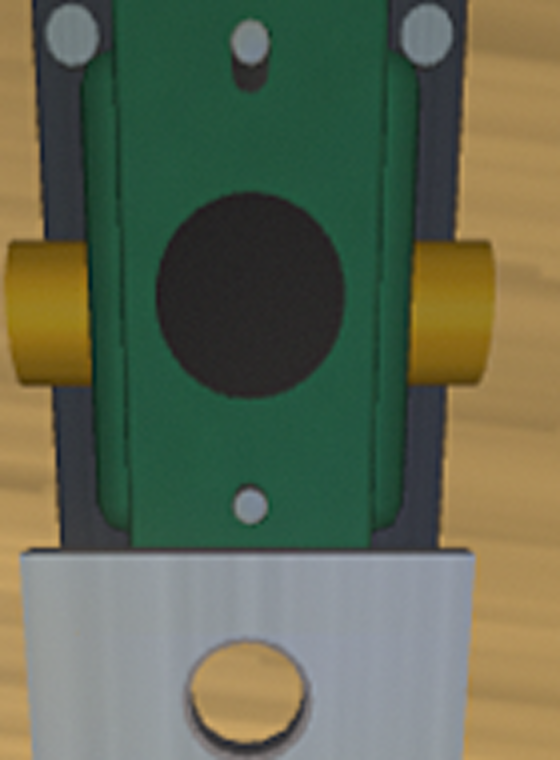

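Run:
```python
from h import *
crop('w6',258,132,386,260,6,'c7')
s=load('w6')
from scipy.spatial.transform import Rotation as R
T=np.array([622.955,-277.556,230.5]); q=[-.06015,.99819,0,0]
M=R.from_quat([-0.06015,.998189,0,0]).as_matrix(); print(M.round(3))
def c(x,y,u0,v0,f): return (x+.5)/f-.5+u0,(y+.5)/f-.5+v0
A=w_z(s,*c(250,41,260,0,4),112);B=w_z(s,*c(251,506,260,0,4),112)
d=B-A;m=(A+B)/2
print('studs',A,B,np.linalg.norm(d),np.degrees(np.arctan2(d[1],d[0])),'mid',m)
H=w_z(s,*c(248.5,697,260,0,4),230.5-16+8)
print('hole in tool',M.T@(H-T),'world',H)
for x,y in [(22,551),(472,551)]:
    print('corner tool',M.T@(w_z(s,*c(x,y,260,0,4),222.5)-T))
for x,y in [(100,600),(400,600),(100,740),(400,740)]:
    print('depth plate', w_depth(s,*c(x,y,260,0,4)).round(1))
```

```text
[[-0.993 -0.12   0.   ]
 [-0.12   0.993  0.   ]
 [-0.     0.    -1.   ]]
studs [ 470.89564686 -296.1593492   112.        ] [ 560.90266777 -284.9704745   112.        ] 90.6998055652126 7.086151078265212 mid [ 515.89915732 -290.56491185  112.        ]
hole in tool [44.88948598 -0.67125035  8.        ] world [ 578.47094182 -283.6128223   222.5       ]
corner tool [ 64.81415319 -30.82507419   8.        ]
corner tool [64.80145601 29.06961175  8.        ]
depth plate [ 567.5 -305.1  223. ]
depth plate [ 562.4 -265.3  224.7]
depth plate [ 586.9 -303.5  223.1]
depth plate [ 581.4 -262.2  224.9]
```

View pics/c7.png

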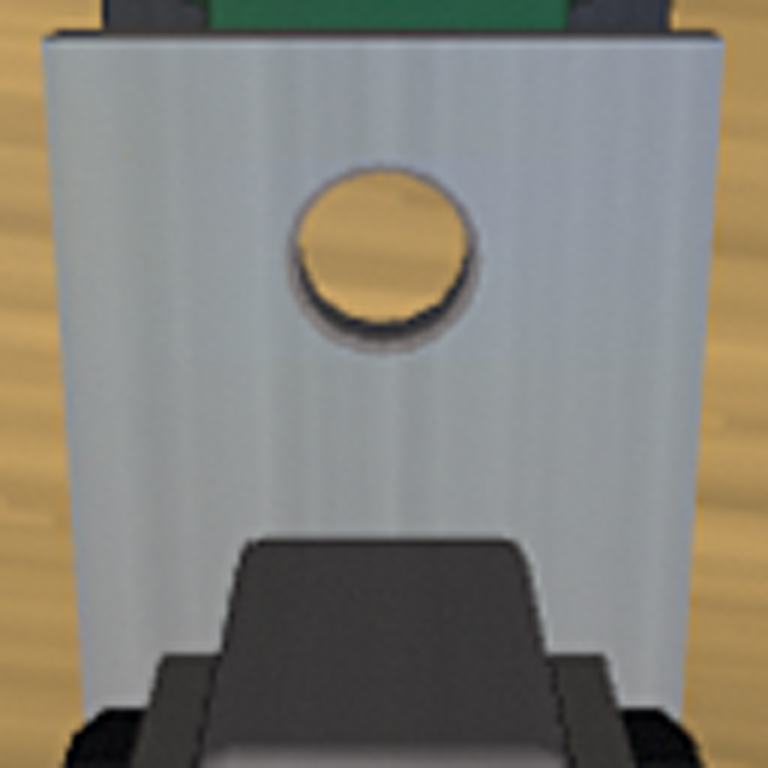

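The wrist view shows the stud tips at (322,10) and (322,126) and the hole at (322,174). They come out 90.7 mm apart at 7.1° yaw, and the cover is centred in the gripper to within 1 mm. Moving back over the pump.

```bash
python3 -m creep '[{"grip":20,"linear":[8,0.8,0],"rot":[0,0,0]},{"grip":20,"linear":[20,0,0],"rot":[0,0,0]},{"grip":20,"linear":[25,0,0],"rot":[0,0,0]},{"grip":20,"linear":[25,0,0],"rot":[0,0,0]},{"grip":20,"linear":[20,0,0],"rot":[0,0,0]},{"grip":20,"linear":[8,0,0],"rot":[0,0,0]},{"grip":20,"linear":[2.2,0,0],"rot":[0,0,0]},{"grip":20,"linear":[0,0,0],"rot":[0,0,0]},{"grip":20,"linear":[0,0,0],"rot":[0,0,0]},{"grip":20,"linear":[0,0,0],"rot":[0,0,0]}]' 70
python3 - <<'E'
from h import *
print(sensors.sense()['eef_pos'],sensors.sense()['ee_rot'])
E
```

```text
time_s: 9.05
eef_pos: [516.8, -289.5, 230.2]
ee_rot: [0.0, -0.06, 0.998, 0.0]
force: [0.3, -0.0, -6.4]
grip_width: 0.317
[ 516.82194652 -289.5130196   230.15708807] [ 1.18971011e-04 -6.03386684e-02  9.98177955e-01  2.25720528e-05]
```

```bash
python3 -m creep '[{"grip":20,"linear":[0.6,0,6],"rot":[0,0,0]},{"grip":20,"linear":[0.6,-0.3,12],"rot":[0,0,0]},{"grip":20,"linear":[0,0,14],"rot":[0,0,0]},{"grip":20,"linear":[0,0,14],"rot":[0,0,0]},{"grip":20,"linear":[0,0,10],"rot":[0,0,0]},{"grip":20,"linear":[0,0,4],"rot":[0,0,0]},{"grip":20,"linear":[0,0,0],"rot":[0,0,0]},{"grip":20,"linear":[0,0,0],"rot":[0,0,0]},{"grip":20,"linear":[0,0,0],"rot":[0,0,0]}]' 70
python3 - <<'E'
from h import *
snap('wrist','w8');snap('scene','s8')
crop('w8',258,60,386,260,3,'c8');crop('s8',220,100,360,220,5,'c9')
E
```

```text
time_s: 9.8
eef_pos: [515.4, -290.4, 171.1]
ee_rot: [0.001, -0.06, 0.998, -0.001]
force: [-0.1, 0.1, -6.3]
grip_width: 0.323
```

View pics/c8.png

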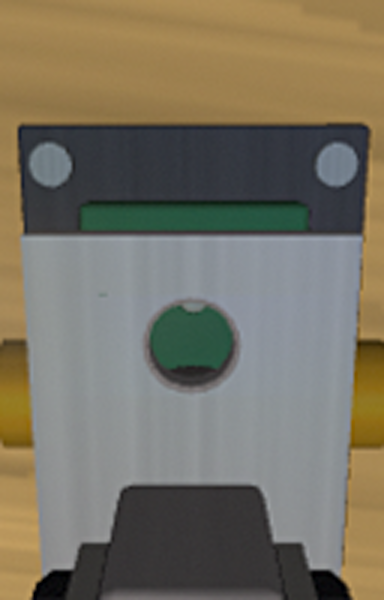

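View pics/c9.png

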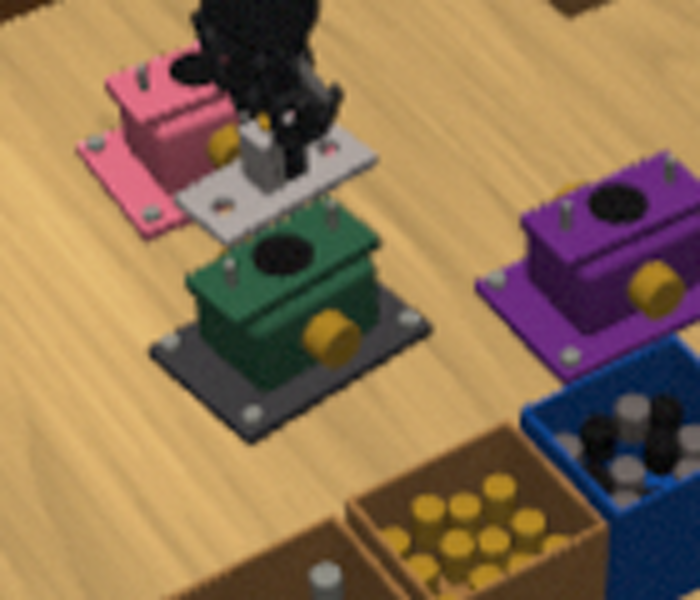

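Through the near hole (crop (192,345)) the stud tip shows at (193,305), centred sideways. From the scene view the cover is clear above the pump. Lowering the last 27 mm gently.

```bash
python3 -m creep '[{"grip":20,"linear":[0,0.3,3],"rot":[0,0,0]},{"grip":20,"linear":[0,0,6],"rot":[0,0,0]},{"grip":20,"linear":[0,0,7],"rot":[0,0,0]},{"grip":20,"linear":[0,0,6],"rot":[0,0,0]},{"grip":20,"linear":[0,0,4],"rot":[0,0,0]},{"grip":20,"linear":[0,0,1],"rot":[0,0,0]},{"grip":20,"linear":[0,0,0],"rot":[0,0,0]},{"grip":20,"linear":[0,0,0],"rot":[0,0,0]},{"grip":20,"linear":[0,0,0],"rot":[0,0,0]}]' 70
python3 - <<'E'
from h import *
print(sensors.sense()['eef_pos'])
snap('wrist','w9');snap('scene','s9');snap('top','t9')
crop('w9',258,60,386,200,5,'c10');crop('s9',220,100,360,220,5,'c11')
E
```

```text
time_s: 10.65
eef_pos: [515.1, -290.0, 143.6]
ee_rot: [0.0, -0.06, 0.998, -0.0]
force: [-0.3, -0.7, -6.2]
grip_width: 0.319
[ 515.10455087 -289.95350273  143.63719969]
```

View pics/c10.png

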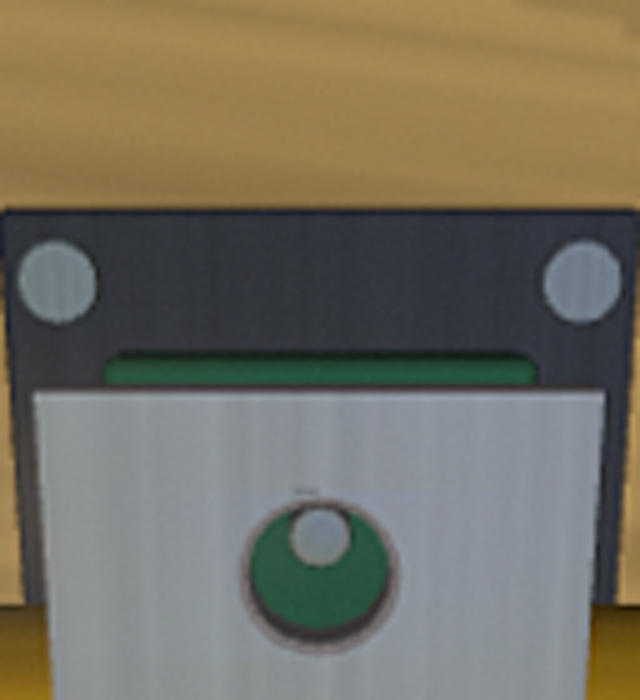

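View pics/c11.png

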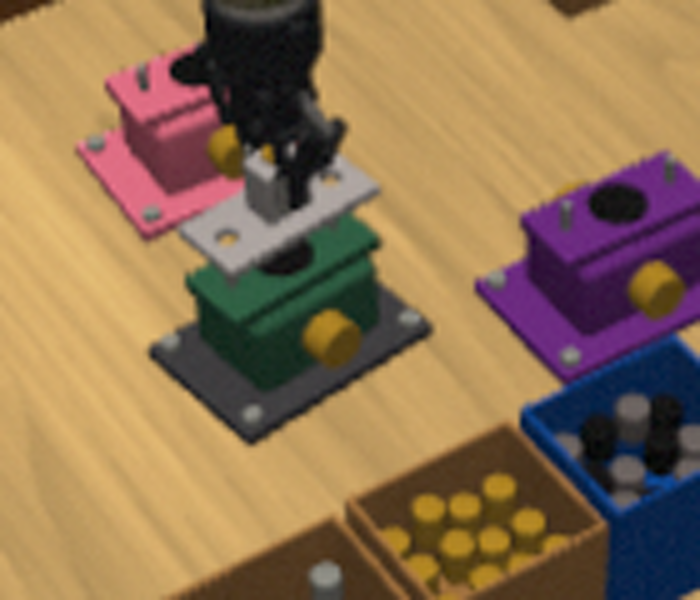

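View pics/t9.png

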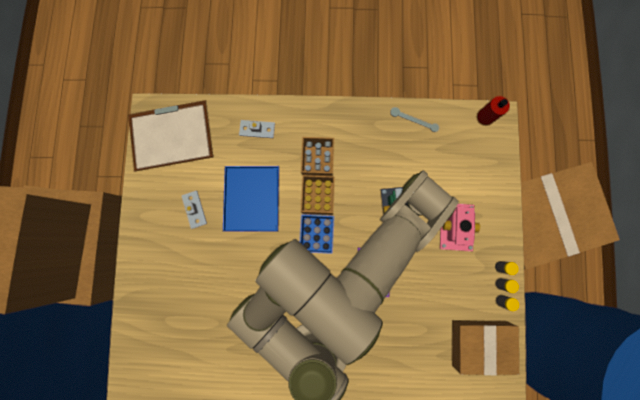

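Run:
```python
from h import *
s=load('w9')
def c(x,y): return (x+.5)/5-.5+258,(y+.5)/5-.5+60
S=w_z(s,*c(320,538),112);H=w_z(s,*c(320,577),136)
print('stud',S,'hole',H,'diff',H-S)
print([w_depth(s,*c(x,y)).round(1) for x,y in[(320,538),(120,480),(520,480),(120,640),(520,640),(320,460)]])
a=load('t9')['im'].astype(int);b=load('top0')['im'].astype(int)
print('box diff',np.abs(a-b)[134:256,299:337].mean(axis=(0,1)),np.abs(a-b)[134:256,299:337].max())
```

```text
stud [ 472.00760784 -295.94193525  112.        ] hole [ 471.17061907 -296.06368306  136.        ] diff [-0.83698876 -0.12174781 24.        ]
[array([ 471.6, -296. ,  113.9]), array([ 462.6, -318.6,  138.5]), array([ 457.6, -276.1,  137.4]), array([ 480.5, -317.3,  137.8]), array([ 475.2, -273.2,  137.8]), array([ 458.1, -297.7,  137.2])]
box diff [2.8380069  2.23317515 2.37338223] 112
```

Run:
```python
from h import *
g=lambda t:cv2.cvtColor(load(t)['im'],cv2.COLOR_RGB2GRAY).astype(np.float32)
a,b=g('top0'),g('t9')
for n,(v0,v1) in dict(a=(136,176),b=(176,214),c=(214,255)).items():
    print(n,cv2.phaseCorrelate(a[v0:v1,298:340],b[v0:v1,298:340]))
x=sensors.sense();print(x['eef_pos'],np.abs(x['dq']).max(),x['force'],x['grip_width'],x['time_s'])
```

```text
a ((0.5609087080039039, -0.053856063743022986), 0.9815375587675307)
b ((0.5214717138218035, 0.020461014152477475), 0.9927926343017154)
c ((0.4294319800591673, 0.6556848840370009), 0.9075333056037809)
[ 515.05430801 -289.88157451  143.55316677] 0.0019103696932093093 [-0.02910003 -0.4311366  -6.56398513] 0.31926230300703135 10.8
```

Run:
```python
from h import *
g=lambda t:cv2.cvtColor(load(t)['im'],cv2.COLOR_RGB2GRAY).astype(np.float32)
a,b=g('top0'),g('t9')
for n,(v0,v1,u0,u1) in dict(dec2=(110,145,230,285),ctl=(95,130,470,520),bench=(250,320,480,525)).items():
    print(n,cv2.phaseCorrelate(a[v0:v1,u0:u1],b[v0:v1,u0:u1]))
# boxes via template subpixel in the same frames, central patch
for n,(v0,v1) in dict(a=(140,172),b=(180,210),c=(218,246)).items():
    W=cv2.createHanningWindow((36,v1-v0),cv2.CV_32F); print(n,cv2.phaseCorrelate(a[v0:v1,301:337],b[v0:v1,301:337],W), cv2.phaseCorrelate(a[v0:v1,301:337],g('t5')[v0:v1,301:337],W))
```

```text
dec2 ((-0.041852140700470386, 0.015221104517525674), 0.9994708397322231)
ctl ((0.01903507136209015, -0.07043655290696194), 0.9984814643859863)
bench ((0.46492255078823774, 0.02212232658048663), 0.9591551886664497)
a ((0.10011055067313634, -0.11575780889523912), 0.9453070163726807) ((0.5385909203703214, -0.6832277299432903), 0.303658116194937)
b ((0.22572979578674435, -0.006810067203923964), 0.837669128841824) ((-0.6096404614803248, -0.9250013654916245), 0.18638438317510816)
c ((0.05111938338848887, 0.0972318744197409), 0.9483048059322216) ((0.10341957817615466, 0.04131151169766056), 0.9291000922520956)
```

The windowed comparison puts the boxes within about 0.25 px (1 mm) of where they started, and the static "bench" patch gives a false shift of similar size. Everything else checks out, so I'm handing in.

Run:
```python
from h import *
print(ctrl.finish_job())
```

```text
the job is handed in; nothing more can be done
None
```

I took the cover out of the blue tray by its block and carried it over the stock boxes with about 90 mm to spare. I handed the job in at about 10.8 s with the cover held still over the green pump.

**Last checks:**
- **Alignment:** in the wrist image the hole nearest the robot is about 0.8 mm from its stud. I couldn't see the far hole from above at the end. Its position follows from the matching yaw (stud line 7.1°, tool 6.9°) and the stud spacing I measured (90.7 mm; nominal 90 mm).
- **Height and level:** the underside is about 16 mm above the stud tips. Depth readings across the plate top agree to about 1 mm, so it is level.
- **Grip and contact:** the wrist force stayed at the cover's weight, about 6 N, with no sign of contact with the pump. The gripper opening was steady at about 27 mm.
- **Boxes:** my first image comparison suggested shifts of up to 0.8 px (about 2–3 mm). A plain stretch of bench gave a false shift of about 0.5 px (under 2 mm), so I put it down to method error. The windowed comparison gave at most 0.25 px (about 1 mm), so I consider the boxes unmoved.

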